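# Seat the drill-guide cover on the jig's hidden pin and hold it down

## Task

Pick up the aluminium drill-guide cover by its wooden handle, slide it into the drilling jig from the open end, hole end first and under the steel bridge, until its hole drops over the locating pin hidden beneath the bridge, then press it down against the sprung bed until it lies fully home, flat on the jig's deck. Finish while still holding the cover pressed down (it springs up again if you let go), and leave the other things on the bench where they stand.

Things in the scene. Friction and masses are not known exactly. Their poses are not given: they have to be found in the camera images.
- cover: Loose aluminium plate 140 (x) x 90 (y) x 8 mm, 0.28-0.46 kg, lying on the bench, handle up. Origin: centre of its underside, z up. A 15 mm through hole lies on the centre line 20 mm from the leading +x end. A dark wooden handle block 60 (x) x 20 (y) x 50 mm tall stands on it, centred 15 mm to the -x side of the origin; grip it across the 20 mm. Six brass bushes are only drawn.
- hole (a point): Centre of the cover's 15 mm hole, at the plate's underside, 50 mm from the cover's origin along its +x; axes as the cover's.
- handle (a point): Centre of the top of the cover's handle, 58 mm above the cover's underside.
- jig: Fixed plywood jig 220 (x) x 134 (y) x 20 mm. Origin: underside centre; +x from the open end to the end stop (its face at x 96). Its top, the deck, is 20 mm above the bench. Wooden rails 20 mm high above the deck along both sides leave a 98 mm wide channel. A steel bridge 24 mm wide crosses it at x 70, underside 34 and top 40 mm above the deck: the cover must slide in under it from the -x end.
- pin (a point): Axis of the fixed steel pin at deck level, mid-channel right under the middle of the bridge (jig x 70 mm, y 0, 20 mm above the bench); axes as the jig's. 12 mm diameter for 7 mm, then tapered to 5 mm at its tip 13 mm above the deck. The cover fully home has its hole round the pin, its underside on the deck and its +x the way of the jig's +x.
- bed (a joint): Sprung wooden bed in the deck, 110 x 70 mm (jig x -65 to 45 mm); value: how far it is pressed down, m. At 0 its top is 8 mm above the deck; at 0.008 flush with it. It pushes up with 7 to 11 N, so it carries the cover; home takes 6 to 9 N more. The pin stands 5 mm above the free bed: a cover must ride over 13 mm above the deck to pass onto the pin, then drops 5 mm onto the bed.
- glue: Bystander: white bottle of wood glue, 60 mm diameter, 160 mm tall, upright. Origin: centre of its underside.
- hammer: Bystander: hammer lying on the bench. Origin on its underside.
- tin: Bystander: closed steel tin, 110 x 80 x 60 mm. Origin: centre of its underside.
- sander: Bystander: cork sanding block, 110 x 60 x 40 mm. Origin: centre of its underside.
Things that resemble listed ones, but are neither listed nor needed, are in the scene too. What is shaped like the cover but blue or purple is not meant.

How it is judged (in metres and radians):
On the way, in this order (a step that is already met when the one before it is completed fails the run):
1. the cover's hole has dropped over the tip of the pin (z of hole in the frame of pin below 0.0105 m and horizontal distance between hole and pin below 0.004 m and angle between the x axis of cover and the x axis of jig, either way round below 0.1 rad).
2. the cover is pressed fully home on the deck (z of hole in the frame of pin below 0.0025 m and horizontal distance between hole and pin below 0.003 m), for 0.2 s.
At the end, for the whole second after the job is handed in: The cover's hole is round the pin (axes within 3 mm), the underside at the hole is within 2.5 mm of the deck, the cover is level within 2 degrees, the sprung bed is pressed down more than 5 mm, and the fingers are still on the cover with more than 2 N, holding it down at rest (all of step 2 and angle between cover's own z axis and vertical below 0.035 rad and value of joint bed above 0.005 m and contact force between the fingers and cover above 2 N and linear speed of cover below 0.02 m/s); the arm keeps its last pose, push and grip.
It fails at once if a bystander is shifted more than 25 mm (distance of any of glue, hammer, tin, sander from where it was at the start of the episode above 0.025 m).
It also fails if it takes over 40 s, if anything falls off the work surface, if the arm or the gripper's body presses on something with over 40 N, if the wrist force passes 120 N, or if a joint passes its speed limit or range.

## Robot

A 6-joint arm with a two-finger parallel gripper is mounted at the origin on the work surface. World frame = base frame: x ahead of the robot, y to its left, z up, the work surface at z = 0. Lengths are in m, angles in degrees, forces in N, time in s.
With the tool pointing down it reaches from about 0.375 to 0.9 m from the base axis. Payload 3.1 kg.
Tool frame: the origin (TCP) lies at the very end of the fingers, on their centre line; the grasp point (between the pads) lies 19 mm behind it; z points along the fingers, y is the line along which they close (so a half turn about z gives the same grasp; the last joint's range is limited). The gripper opens to 87 mm and grips with 3 to 60 N. Pads are 19 mm wide; open, the fingers measure 117 mm over their backs; the gripper's body (75 mm by 190 mm) begins 51 mm behind the grasp point.
Start: joints at [-85.8, 30.224, 82.088, -0, 67.689, -10.227], TCP at [0.156, -0.605, 0.223] pointing down, gripper open.
Joint ranges: [-176.69, 176.69], [-43.24, 126.21], [12.49, 139.97], [-82, 262], [0, 151.66], [-163.58, 163.58]. Speed limits (degrees/s): [159.86, 159.86, 180, 180, 180, 180].

## Interface

Orientations are given as a 3x3 rotation matrix whose columns are the frame's x, y, z axes.
In Python, from rig import * gives the robot as it stands.
- The arm moves only by the tool jog_arm, never from a script. Its arguments are lists of equal length, an entry for each row: "delta_pos": the shift along the world's x, y, z in cm, a list of three; "turn": the turn about the world's z in degrees; "grip": the closure, from 0 (fully open) to 1 (shut). In form: {"delta_pos": [[x, y, z], ...], "turn": [turn, ...], "grip": [grip, ...]}. A call has 1 to 12 rows; each row is the pose to reach, as a shift and turn from the pose commanded when the call began; what a row does not reach only later rows make up. A row lasts 1/8 s, in which the tool goes at most 62.5 mm and 10.7 degrees, less where a joint would pass 70% of its speed; a pose out of reach is approached as far as the arm can. A call with a gripper value outside its range is refused whole. The fingers move at their own pace and stop on an object; the grip force is fixed at half the most. Time passes only in rows, so rows that repeat a pose let the fingers close. It gives the time, the measured TCP pose, the force, the opening and the grip force at its end, in the units of the state.
- read_state(): the state, without advancing time (a new reading comes with each control period).
- capture(name): name is "scene" or "side" or "wrist"; returns a dict with "color" (384x512x3 uint8, blue, green, red), "fovy" (degrees; the focal length in pixels is half the picture's height over the tangent of half this angle, whatever the lens; pixels are square), "cx", "cy" (the principal point, pixels), "k1" (the pictures are not rectified: a ray, as slopes to the right and down, at radius r is drawn at 1 + k1 r^2 times it, then the intrinsics apply), "camera_from_world" (4x4, takes a point from world to camera coordinates). Camera axes: x right, y up, looking along -z (the intrinsics and any distortion apply to the point x, -y, -z); pixel columns grow to the right and rows downward; lengths in m; the calibration is good to about 2 mm. A picture is of the moment at which its call begins. There is no depth.
- hand_in(): hands the job in; it is judged then, once.
The state is a dict: "time_s": time; "joint_positions": joint angles; "qvel": joint speeds; "tau": joint torques, N m; "position": TCP position; "tcp_rot": TCP orientation; "force": force on the tool from outside, world axes, zero at the start; "moment": the same for the moment, N m; "opening": opening from 0.0 (shut) to 1.0 (fully open); "grasp_force": force on a finger pad.
Only numpy, scipy, OpenCV 4.12 (cv2) and the standard library are available. Lean on these libraries where they do the work, as an engineer would, in place of code of your own. Each camera call takes 0.05 s, during which the arm holds its last target. There are 200 camera calls.

## Working session

There is one attempt and no reset: what is moved stays moved. The work goes in short steps, Python scripts to look and compute and a tool call to move; the robot and the scene stay as the last step left them, time stands still between calls to the robot, and variables do not carry over. Pictures are saved under pics/ and viewed, at most 10 in all, crops included, and the job is handed in when it is done.

Besides the shell and the picture viewer there is one more tool, called after "Emit:" in YAML: its name, and indented under it one key for each argument. jog_arm: Moves the arm, as the interface text tells. Its arguments: {"type":"object","properties":{"delta_pos":{"type":"array"},"turn":{"type":"array"},"grip":{"type":"array"}},"required":["delta_pos","turn","grip"]}

```bash
mkdir -p pics; cat > h.py <<'E'
from rig import *
import numpy as np, cv2
def pix2ray(c,u,v):
    f=192/np.tan(np.radians(c["fovy"])/2)
    d=np.array([(u-c["cx"])/f,(v-c["cy"])/f]); s=d.copy()
    for _ in range(20): s=d/(1+c["k1"]*(s@s))
    T=np.array(c["camera_from_world"]); R=T[:3,:3]
    return -R.T@T[:3,3], R.T@np.array([s[0],-s[1],-1.])
def onz(c,u,v,z):
    o,d=pix2ray(c,u,v); return o+d*(z-o[2])/d[2]
def proj(c,p):
    f=192/np.tan(np.radians(c["fovy"])/2)
    T=np.array(c["camera_from_world"]); q=T[:3,:3]@np.array(p)+T[:3,3]
    s=np.array([q[0],-q[1]])/-q[2]; s=s*(1+c["k1"]*(s@s))
    return s*f+[c["cx"],c["cy"]]
E
python3 - <<'E'
from h import *
import pickle
d={n:capture(n) for n in("scene","side","wrist")}
pickle.dump(d,open("c0.pkl","wb"))
im=np.vstack([d["scene"]["color"],d["side"]["color"]])
for n in d: cv2.imwrite(f"pics/{n}0.png",d[n]["color"] if n=="wrist" else cv2.resize(d[n]["color"],(800,600),interpolation=cv2.INTER_CUBIC)); print(n,np.round(pix2ray(d[n],256,192),3))
print(read_state()["tcp_rot"])
E
```

```text
scene [[ 1.626  0.006  0.868]
 [-0.803 -0.027 -0.595]]
side [[ 0.488  1.292  0.759]
 [ 0.02  -0.874 -0.485]]
wrist [[ 0.231 -0.586  0.384]
 [-0.27  -0.058 -0.961]]
[[ 9.68466418e-01  2.49144100e-01 -1.17659832e-04]
 [ 2.49143945e-01 -9.68465031e-01  1.66674431e-03]
 [ 3.01310078e-04 -1.64350013e-03 -9.99998604e-01]]
```

View pics/scene0.png

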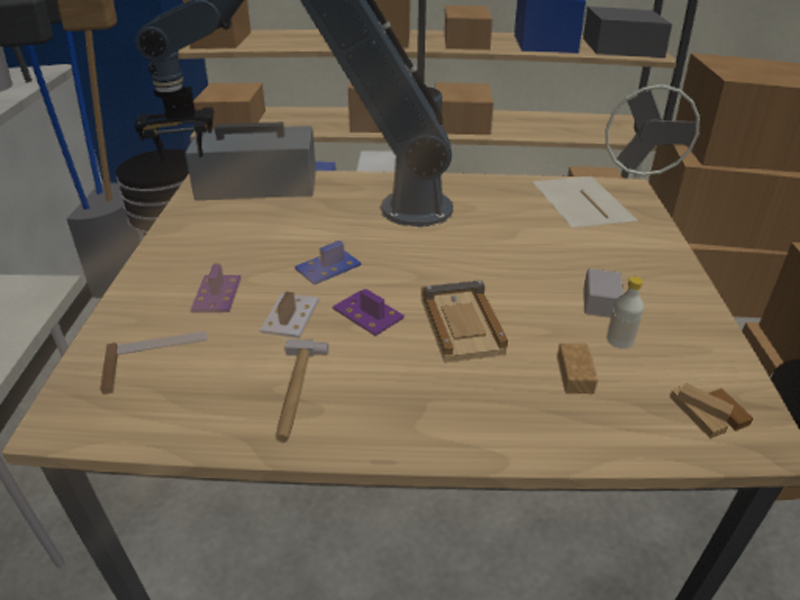

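View pics/side0.png

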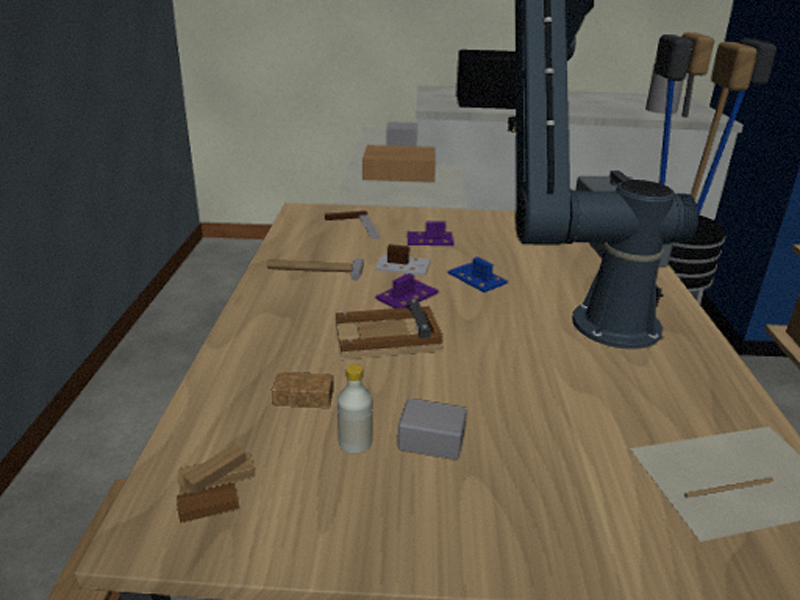

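The scene view shows the white cover with its dark handle at 800-scale (290,314). The jig is at (463,320), with its bridge on the robot side (455,288). The hammer lies just in front of the cover.

```bash
python3 - <<'E'
from h import *
import pickle
d=pickle.load(open("c0.pkl","rb"))
c=d["scene"];k=.64
print("cover corners",[np.round(onz(c,u*k,v*k,.008)[:2],3) for u,v in((279,292),(319,297),(302,335),(261,331))])
print("handle",np.round(onz(c,287*k,295*k,.058),3))
print("jig",[np.round(onz(c,u*k,v*k,.04)[:2],3) for u,v in((424,291),(484,287),(506,346),(440,352))], "bridge",[np.round(onz(c,u*k,v*k,.06)[:2],3) for u,v in((428,288),(482,285))])
print("hammer",[np.round(onz(c,u*k,v*k,.02)[:2],3) for u,v in((290,343),(325,348),(285,435))])
c=d["scene"]["color"][170:250,150:340]; s=d["side"]["color"][140:240,200:330]
cv2.imwrite("pics/crop1.png",np.vstack([cv2.resize(c,(780,300),interpolation=cv2.INTER_CUBIC),cv2.resize(cv2.copyMakeBorder(s[:65],0,0,0,0,0),(780,300),interpolation=cv2.INTER_CUBIC)]))
st=read_state();print(st["position"])
E
```

```text
cover corners [array([ 0.444, -0.317]), array([ 0.46, -0.22]), array([ 0.599, -0.238]), array([ 0.589, -0.329])]
handle [ 0.523 -0.279  0.058]
jig [array([0.472, 0.021]), array([0.451, 0.158]), array([0.656, 0.188]), array([0.679, 0.054])] bridge [array([0.488, 0.03 ]), array([0.471, 0.15 ])]
hammer [array([ 0.64 , -0.255]), array([ 0.652, -0.18 ]), array([ 0.889, -0.221])]
[ 0.1557066  -0.6047192   0.22178064]
```

View pics/crop1.png

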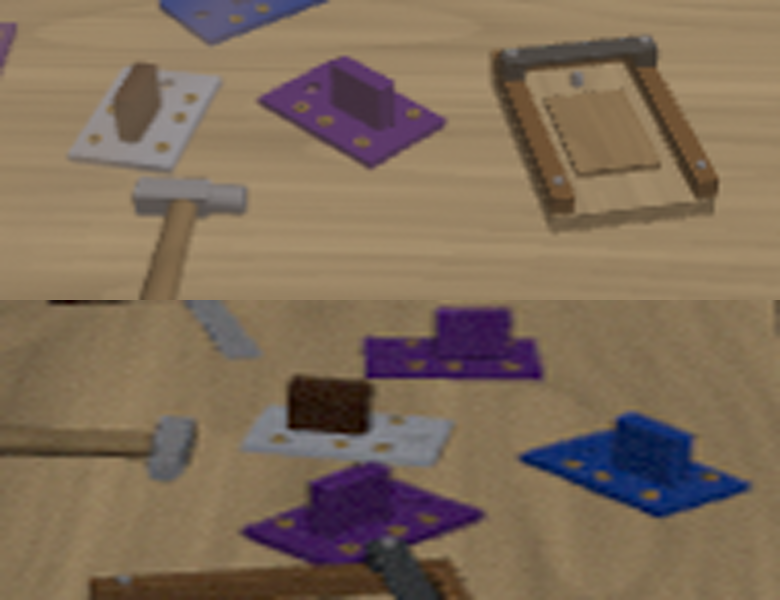

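The crop shows the cover's hole at its robot-side end (scene-crop 167,82), opposite the handle offset, so cover +x points roughly along world -x, like the jig's. I'll look again from above it with the wrist camera.

Emit:
jog_arm:
  delta_pos:
    - [5,4.5,2]
    - [10,9,4]
    - [15,13.5,5]
    - [20,18,5]
    - [25,22.5,5]
    - [30,27,5]
    - [34,31,5]
    - [36.7,32.8,5]
    - [36.7,32.8,5]
    - [36.7,32.8,5]
    - [36.7,32.8,5]
    - [36.7,32.8,5]
  turn: [-5,-10,-15,-20,-20,-20,-20,-20,-20,-20,-20,-20]
  grip: [0,0,0,0,0,0,0,0,0,0,0,0]

```text
time_s: 1.65
position: [0.5218, -0.2785, 0.2726]
tcp_rot: [[0.995, -0.099, -0.0], [-0.099, -0.995, -0.0], [-0.0, 0.0, -1.0]]
force: [-0.1, 0.0, -0.8]
opening: 1.002
grasp_force: 0.0
```

```bash
python3 - <<'E'
from h import *
import pickle
st=read_state();c=capture("wrist");pickle.dump((st,c),open("c1.pkl","wb"))
print(np.round(st["position"],4),np.round(st["tcp_rot"],3).tolist(),np.round(st["qvel"],1),np.round(st["force"],1))
cv2.imwrite("pics/w1.png",cv2.resize(c["color"],(800,600),interpolation=cv2.INTER_CUBIC))
E
```

```text
[ 0.5218 -0.2785  0.2726] [[0.995, -0.099, -0.0], [-0.099, -0.995, -0.0], [-0.0, 0.0, -1.0]] [ 0.3  0.1 -0.2  0.1  0.   0.1] [-0.1  0.  -0.8]
```

View pics/w1.png

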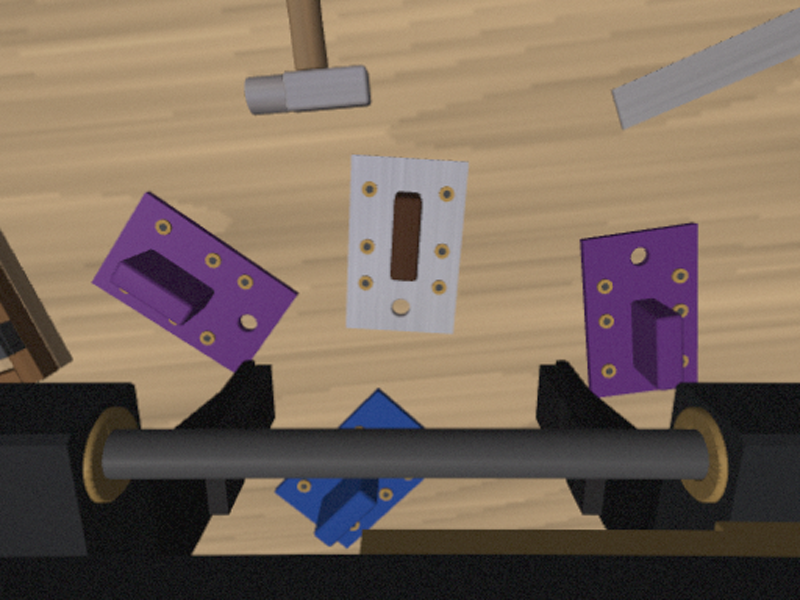

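The wrist view shows the cover centred at (405,244), hole at (400,307), handle top spanning about (407,193)–(404,281).

```bash
python3 - <<'E'
from h import *
import pickle
st,c=pickle.load(open("c1.pkl","rb"))
im=c["color"];k=.64
hsv=cv2.cvtColor(im,cv2.COLOR_BGR2HSV)
m=((hsv[...,1]<45)&(hsv[...,2]>120)).astype(np.uint8)
m=cv2.morphologyEx(m,cv2.MORPH_CLOSE,np.ones((3,3)))
cs,_=cv2.findContours(m,cv2.RETR_EXTERNAL,cv2.CHAIN_APPROX_NONE)
for q in cs:
    if cv2.pointPolygonTest(q,(235,180),False)>0:
        p=np.array([onz(c,u,v,.008)[:2] for u,v in q[:,0]],np.float32)*1000
        r=cv2.minAreaRect(p);print("plate",r)
g=hsv.copy();x0,y0=245,115
dk=np.zeros(m.shape,np.uint8);dk[115:190,240:280]=(hsv[115:190,240:280,2]<95)
cs,_=cv2.findContours(dk,cv2.RETR_EXTERNAL,cv2.CHAIN_APPROX_NONE)
q=max(cs,key=cv2.contourArea);print("handle",cv2.boundingRect(q),cv2.minAreaRect(np.array([onz(c,u,v,.058)[:2] for u,v in q[:,0]],np.float32)*1000))
print("hole",np.round(onz(c,400*k,307*k,.008),4))
E
```

```text
plate ((520.9664916992188, -278.14251708984375), (90.83660125732422, 140.1007843017578), 80.73783111572266)
handle (250, 123, 20, 57) ((537.9055786132812, -280.9034729003906), (18.88742446899414, 62.38210678100586), 80.77806091308594)
hole [ 0.4719 -0.27    0.008 ]
```

Emit:
jog_arm:
  delta_pos:
    - [1.0,-0.15,-6]
    - [1.0,-0.15,-12]
    - [1.0,-0.15,-18]
    - [1.0,-0.15,-22]
    - [1.0,-0.15,-24.5]
    - [1.0,-0.15,-25.5]
    - [1.0,-0.15,-25.5]
    - [1.0,-0.15,-25.5]
  turn: [-3.6,-3.6,-3.6,-3.6,-3.6,-3.6,-3.6,-3.6]
  grip: [0,0,0,0,0,0,0,0]

```text
time_s: 2.7
position: [0.5335, -0.2796, 0.0189]
tcp_rot: [[0.987, -0.16, 0.002], [-0.16, -0.987, -0.002], [0.002, 0.001, -1.0]]
force: [0.5, 0.1, -0.0]
opening: 0.998
grasp_force: 0.0
```

Emit:
jog_arm:
  delta_pos:
    - [0,0,0]
    - [0,0,0]
    - [0,0,0]
    - [0,0,0]
    - [0,0,0]
    - [0,0,0]
    - [0,0,0]
    - [0,0,0]
    - [0,0,0]
    - [0,0,0]
  turn: [0,0,0,0,0,0,0,0,0,0]
  grip: [1,1,1,1,1,1,1,1,1,1]

```text
time_s: 3.95
position: [0.5328, -0.2789, 0.0175]
tcp_rot: [[0.987, -0.159, 0.0], [-0.159, -0.987, -0.0], [0.0, 0.0, -1.0]]
force: [0.3, -0.6, -1.0]
opening: 0.228
grasp_force: 30.0
```

Emit:
jog_arm:
  delta_pos:
    - [0,0,3]
    - [0,0,8]
    - [0,0,14]
    - [-1,3,20]
    - [-3,8,25]
    - [-5,13,28]
    - [-7,18,28]
    - [-9,23,28]
    - [-11,28,28]
    - [-12,33,28]
    - [-13,38,28]
    - [-13,38,28]
  turn: [0,0,0,3,6,9,12,15,15,15,15,15]
  grip: [1,1,1,1,1,1,1,1,1,1,1,1]

```text
time_s: 5.45
position: [0.4002, 0.1042, 0.297]
tcp_rot: [[0.994, 0.108, -0.003], [0.108, -0.994, 0.001], [-0.002, -0.001, -1.0]]
force: [0.2, -0.8, -2.1]
opening: 0.227
grasp_force: 30.0
```

Emit:
jog_arm:
  delta_pos:
    - [0,0,0]
    - [0,0,0]
    - [0,0,0]
    - [0,0,0]
  turn: [0,0,0,0]
  grip: [1,1,1,1]

```text
time_s: 5.95
position: [0.403, 0.1005, 0.2975]
tcp_rot: [[0.995, 0.1, -0.0], [0.1, -0.995, 0.0], [-0.0, -0.0, -1.0]]
force: [0.8, -0.5, -2.4]
opening: 0.229
grasp_force: 30.0
```

```bash
python3 - <<'E'
from h import *
import pickle
st=read_state();c=capture("wrist");pickle.dump((st,c),open("c2.pkl","wb"))
print(st["time_s"],np.round(st["position"],4),np.round(st["tcp_rot"],3).tolist(),np.round(st["qvel"],1),np.round(st["force"],1),np.round(st["moment"],2))
cv2.imwrite("pics/w2.png",cv2.resize(c["color"],(800,600),interpolation=cv2.INTER_CUBIC))
E
```

```text
5.95 [0.403  0.1005 0.2975] [[0.995, 0.1, -0.0], [0.1, -0.995, 0.0], [-0.0, -0.0, -1.0]] [ 0.3  0.   0.   0.  -0.   0. ] [ 0.8 -0.5 -2.4] [ 0.02 -0.03  0.04]
```

View pics/w2.png

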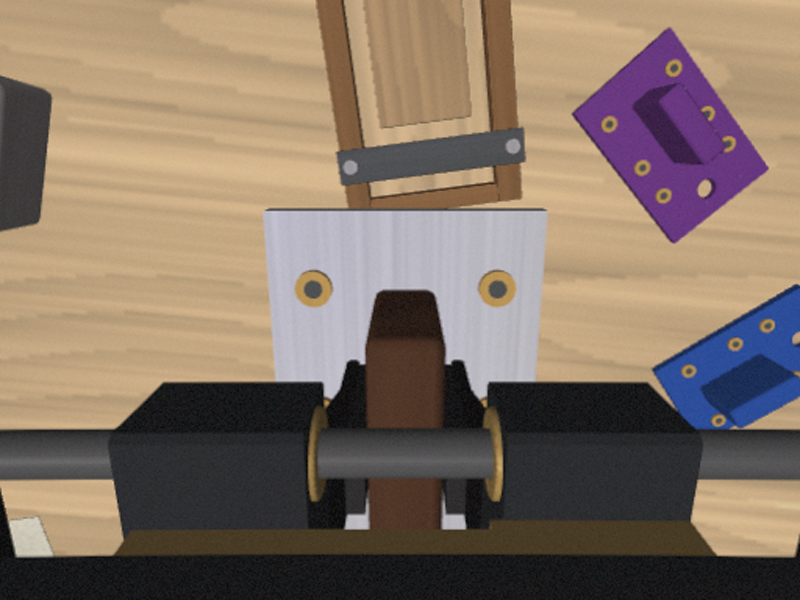

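The wrist view shows the bridge with bolts at (350,167) and (513,147). The jig runs upward (+x world), and the held cover is square to the camera with its rear edge at row 209.

```bash
python3 - <<'E'
from h import *
import pickle
st,c=pickle.load(open("c2.pkl","rb"))
im=c["color"];k=.64
hsv=cv2.cvtColor(im,cv2.COLOR_BGR2HSV)
R=np.array(st["tcp_rot"]);P=np.array(st["position"])
# held cover rear corners, expected
for dz in(0,.008):
  print("exp corner",[np.round(proj(c,P+R@[.0118*-1+.070,s*.045,0]+[0,0,-.0175+dz])/k,1) for s in(-1,1)])
# bridge
m=np.zeros(im.shape[:2],np.uint8);sl=np.s_[75:125,210:345]
m[sl]=((hsv[sl][...,1]<70)&(hsv[sl][...,2]<130))
m=cv2.morphologyEx(m,cv2.MORPH_CLOSE,np.ones((9,9)))
cs,_=cv2.findContours(m,cv2.RETR_EXTERNAL,cv2.CHAIN_APPROX_NONE);q=max(cs,key=cv2.contourArea)
w=lambda q,z:np.array([onz(c,u,v,z)[:2] for u,v in q],np.float32)*1000
print("bridge",cv2.boundingRect(q),cv2.minAreaRect(w(q[:,0],.06)))
b=w([(350*k,167*k),(513*k,147*k)],.061);print("bolts",b,b.mean(0),np.linalg.norm(b[0]-b[1]))
# rails: brown outer edge lines per row
brown=(hsv[...,1]>110)&(hsv[...,2]<150)
L=[];Rr=[];Li=[];Ri=[]
for v in range(3,75,3):
    xs=np.where(brown[v,195:340])[0]+195
    if len(xs): 
        d=np.where(np.diff(xs)>15)[0]
        if len(d): L.append((xs[0],v));Rr.append((xs[-1],v))
for n,q in(("L",L),("R",Rr)):
    a=w(q,.04);vx,vy,x,y=cv2.fitLine(a,cv2.DIST_HUBER,0,.01,.01).ravel();print(n,len(q),np.degrees(np.arctan2(vy,vx))%180,(x,y), "y at x=560:",y+vy/vx*(560-x),np.std((a-[x,y])@[-vy,vx]))
# rear face of the end: stop outer top
print("end corners z.04",w([(361*k,207*k),(522*k,197*k)],.04))
E
```

```text
exp corner [array([266.5, 207.7]), array([539. , 207.7])]
exp corner [array([260.2, 210.6]), array([545.1, 210.5])]
bridge (215, 82, 121, 37) ((474.8876037597656, 88.86795806884766), (24.016742706298828, 133.22705078125), 12.793441772460938)
bolts [[461.72128  145.36446 ]
 [486.9014    31.156612]] [474.31134  88.26054] 116.950714
L 24 13.102213 (np.float32(537.1008), np.float32(170.53297)) y at x=560: 175.86272 0.3202044
R 24 12.508356 (np.float32(546.5653), np.float32(37.505207)) y at x=560: 40.485664 0.3266048
end corners z.04 [[431.75543  136.81662 ]
 [451.57797   14.451371]]
```

Emit:
jog_arm:
  delta_pos:
    - [5,0.6,0]
    - [10,1.2,0]
    - [15,1.8,0]
    - [20,2.4,0]
    - [25,3,0]
    - [27.8,3.5,-3]
    - [27.8,3.5,-8]
    - [27.8,3.5,-13]
    - [27.8,3.5,-18]
    - [27.8,3.5,-20]
    - [27.8,3.5,-20]
    - [27.8,3.5,-20]
  turn: [2,4,7.1,7.1,7.1,7.1,7.1,7.1,7.1,7.1,7.1,7.1]
  grip: [1,1,1,1,1,1,1,1,1,1,1,1]

```text
time_s: 7.5
position: [0.6828, 0.1363, 0.1]
tcp_rot: [[0.975, 0.224, 0.005], [0.224, -0.975, 0.0], [0.005, 0.001, -1.0]]
force: [-0.6, -0.2, -2.7]
opening: 0.225
grasp_force: 30.0
```

Emit:
jog_arm:
  delta_pos:
    - [0,0,0]
    - [0,0,0]
    - [0,0,0]
  turn: [0,0,0]
  grip: [1,1,1]

```text
time_s: 7.88
position: [0.681, 0.1363, 0.0984]
tcp_rot: [[0.975, 0.224, 0.001], [0.224, -0.975, 0.0], [0.001, 0.0, -1.0]]
force: [0.5, 0.6, -2.4]
opening: 0.229
grasp_force: 30.0
```

```bash
python3 - <<'E'
from h import *
import pickle
st=read_state();d={n:capture(n) for n in("scene","side")};pickle.dump((st,d),open("c3.pkl","wb"))
print(st["time_s"],np.round(st["position"],4),np.round(st["tcp_rot"],4).tolist(),np.round(st["force"],1),np.round(st["moment"],2))
s=d["side"];c=d["scene"]
# cross-check jig: bridge top centre & rails as seen
print("pin bridge top expected side/scene",proj(s,[.4746,.0886,.06]),proj(c,[.4746,.0886,.06]))
a=s["color"][170:245,200:300];b=c["color"][165:240,260:360]
cv2.imwrite("pics/x3.png",np.hstack([cv2.resize(a,(400,300),interpolation=cv2.INTER_CUBIC),cv2.resize(b,(400,300),interpolation=cv2.INTER_CUBIC)]))
E
```

```text
7.875 [0.681  0.1363 0.0984] [[0.9746, 0.2238, 0.0012], [0.2238, -0.9746, 0.0001], [0.0012, 0.0002, -1.0]] [ 0.5  0.6 -2.4] [ 0.02  0.01 -0.02]
pin bridge top expected side/scene [267.47041087 200.22173493] [290.81533169 182.52198054]
```

View pics/x3.png

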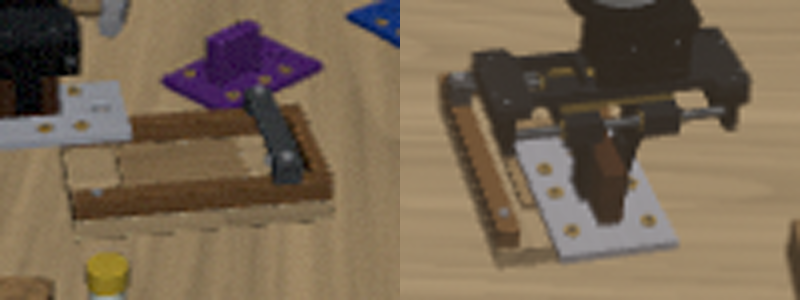

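The side crop puts the bridge top centre at about (272,124), against a projected (270,121), so the pin position holds. The cover hangs level. Next I descend and slide in.

Emit:
jog_arm:
  delta_pos:
    - [0,-0.05,-2]
    - [0,-0.1,-4]
    - [0,-0.1,-4]
    - [-2,-0.5,-4]
    - [-4,-1.0,-4]
    - [-6,-1.4,-4]
    - [-8,-1.9,-4]
    - [-8,-1.9,-4]
    - [-8,-1.9,-4]
  turn: [0,0,0,0,0,0,0,0,0]
  grip: [1,1,1,1,1,1,1,1,1]

```text
time_s: 9.1
position: [0.6025, 0.1173, 0.0579]
tcp_rot: [[0.975, 0.224, 0.003], [0.224, -0.975, 0.0], [0.003, 0.001, -1.0]]
force: [1.1, -0.2, -2.6]
opening: 0.231
grasp_force: 30.0
```

Emit:
jog_arm:
  delta_pos:
    - [-1.5,-0.34,0]
    - [-3,-0.68,0]
    - [-4.5,-1.0,0]
    - [-5.5,-1.25,0]
    - [-6.2,-1.4,0]
    - [-6.7,-1.5,0]
    - [-6.7,-1.5,0]
    - [-6.7,-1.5,0]
    - [-6.7,-1.5,0]
  turn: [0,0,0,0,0,0,0,0,0]
  grip: [1,1,1,1,1,1,1,1,1]

```text
time_s: 10.22
position: [0.5342, 0.1023, 0.0576]
tcp_rot: [[0.975, 0.224, 0.001], [0.224, -0.975, 0.0], [0.001, 0.0, -1.0]]
force: [0.4, -0.3, -3.2]
opening: 0.228
grasp_force: 30.0
```

Emit:
jog_arm:
  delta_pos:
    - [0.05,0,-0.3]
    - [0.05,0,-0.6]
    - [0.05,0,-0.8]
    - [0.05,0,-1.0]
    - [0.05,0,-1.0]
    - [0.05,0,-1.0]
  turn: [0,0,0,0,0,0]
  grip: [1,1,1,1,1,1]

```text
time_s: 10.98
position: [0.5343, 0.1022, 0.0476]
tcp_rot: [[0.975, 0.224, 0.0], [0.224, -0.975, -0.0], [0.0, 0.0, -1.0]]
force: [-0.2, -0.4, -2.1]
opening: 0.226
grasp_force: 30.0
```

Emit:
jog_arm:
  delta_pos:
    - [0,0,-0.2]
    - [0,0,-0.4]
    - [0,0,-0.5]
    - [0,0,-0.5]
    - [0,0,-0.5]
  turn: [0,0,0,0,0]
  grip: [1,1,1,1,1]

```text
time_s: 11.6
position: [0.5345, 0.1022, 0.0433]
tcp_rot: [[0.975, 0.224, 0.001], [0.224, -0.975, -0.0], [0.001, 0.0, -1.0]]
force: [-1.5, 0.2, 4.9]
opening: 0.226
grasp_force: 30.0
```

Emit:
jog_arm:
  delta_pos:
    - [0,0,-0.15]
    - [0,0,-0.3]
    - [0,0,-0.3]
    - [0,0,-0.3]
  turn: [0,0,0,0]
  grip: [1,1,1,1]

```text
time_s: 12.1
position: [0.5345, 0.1022, 0.0404]
tcp_rot: [[0.975, 0.224, 0.001], [0.224, -0.975, -0.0], [0.001, 0.0, -1.0]]
force: [-1.5, -0.0, 6.4]
opening: 0.229
grasp_force: 30.0
```

Emit:
jog_arm:
  delta_pos:
    - [0,0,-0.15]
    - [0,0,-0.3]
    - [0,0,-0.4]
    - [0,0,-0.4]
    - [0,0,-0.4]
  turn: [0,0,0,0,0]
  grip: [1,1,1,1,1]

```text
time_s: 12.72
position: [0.5345, 0.1022, 0.0375]
tcp_rot: [[0.975, 0.224, 0.001], [0.224, -0.975, -0.0], [0.001, 0.0, -1.0]]
force: [-2.8, 0.4, 13.8]
opening: 0.224
grasp_force: 30.0
```

Emit:
jog_arm:
  delta_pos:
    - [0,0,-0.1]
    - [0,0,-0.1]
    - [0,0,-0.1]
    - [0,0,-0.1]
  turn: [0,0,0,0]
  grip: [1,1,1,1]

```text
time_s: 13.22
position: [0.5345, 0.1022, 0.0374]
tcp_rot: [[0.975, 0.224, 0.002], [0.224, -0.975, -0.0], [0.001, 0.0, -1.0]]
force: [-4.1, 0.2, 20.6]
opening: 0.227
grasp_force: 30.0
```

```bash
python3 - <<'E'
from h import *
st=read_state();w=capture("wrist");s=capture("side")
print(st["time_s"],np.round(st["position"],4),np.round(st["force"],1),np.round(st["moment"],2))
R=np.array(st["tcp_rot"]);P=np.array(st["position"])
for dz in(0,.008): print("exp",[np.round(proj(w,P+R@[.0582,q*.045,0]+[0,0,-.0175+dz])/.64,1) for q in(-1,1)])
a=cv2.resize(w["color"],(800,600),interpolation=cv2.INTER_CUBIC)[:400]
b=cv2.resize(s["color"][180:220,190:310],(600,200),interpolation=cv2.INTER_CUBIC)
cv2.imwrite("pics/f.png",np.vstack([a,cv2.copyMakeBorder(b,0,0,0,200,0)]))
E
```

```text
13.225 [0.5345 0.1022 0.0374] [-4.1  0.2 20.6] [-0.03  0.93 -0.04]
exp [array([266.4, 207.6]), array([539. , 207.5])]
exp [array([260.2, 210.3]), array([545.1, 210.3])]
```

View pics/f.png

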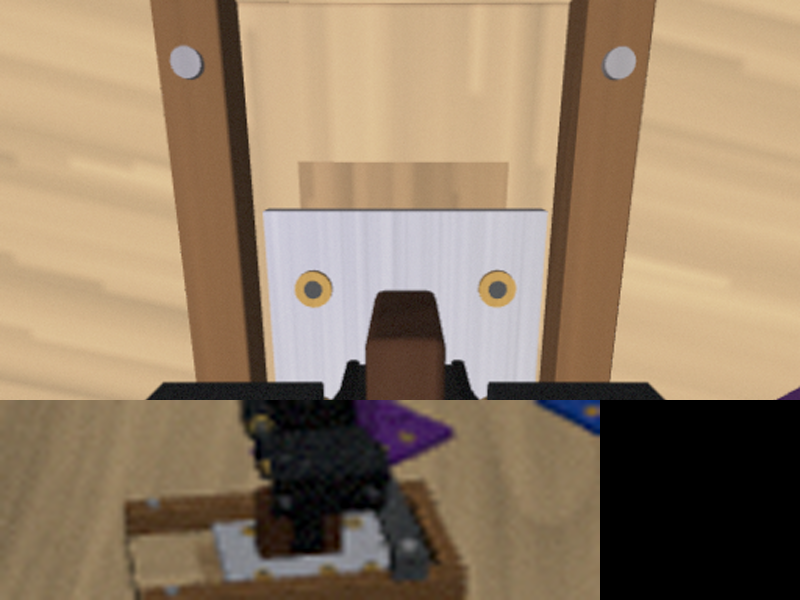

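The cover lies in the channel, square, with its rear edge at row 209 as when it was held level and its nose under the bridge. The -4 N in x suggests the hole is touching the pin's side, so I'll ease it forward 1 mm.

Emit:
jog_arm:
  delta_pos:
    - [-0.1,-0.02,0]
    - [-0.1,-0.02,0]
    - [-0.1,-0.02,0]
    - [-0.1,-0.02,0]
  turn: [0,0,0,0]
  grip: [1,1,1,1]

```text
time_s: 13.82
position: [0.5346, 0.1022, 0.0374]
tcp_rot: [[0.975, 0.224, 0.004], [0.224, -0.975, 0.0], [0.003, 0.001, -1.0]]
force: [-2.0, 0.9, 19.4]
opening: 0.226
grasp_force: 30.0
```

```bash
python3 -c "
from h import *
st=read_state();print(np.round(st['position'],4),np.round(st['tcp_rot'],4)[:,2],np.round(st['force'],1),np.round(st['moment'],2))"
```

```text
[0.5346 0.1022 0.0374] [ 3.5e-03  2.0e-04 -1.0e+00] [-2.   0.9 19.4] [ 0.12  0.83 -0.03]
```

```bash
python3 -c "
from rig import *
print(hand_in())"
```

```text
the job is handed in; nothing more can be done
None
```

I handed the job in with the cover held pressed down at the fully-home height over the pin, about 20 N on the wrist, at about 14 s on the robot clock; the hand-in gave no verdict, and the pin is hidden under the bridge, so the fit is judged from height and force.

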